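# Set up the cordless display turntable

### The arm

A 7-joint arm with a two-finger parallel gripper is mounted at the origin on the work surface. World frame = base frame: x ahead of the robot, y to its left, z up, the work surface at z = 0. Lengths are in m, angles in rad, forces in N, time in s.
With the tool pointing down it reaches from about 0.35 to 0.9 m from the base axis. Payload 8.1 kg.
Tool frame: the origin (TCP) lies midway between the tips of the shut fingers; the grasp point (between the pads) lies behind it (arm.tcp_to_grasp is the z of the grasp point in the tool frame, in m); z points along the fingers, y is the line along which they close (so a half turn about z gives the same grasp; the last joint's range is limited). The gripper opens to 92 mm and grips with 3 to 60 N. Pads are 19 mm wide; open, the fingers measure 130 mm over their backs; the gripper's body (75 mm by 190 mm) begins 47 mm behind the grasp point.
Start: joints at [1.104, 0.434, 0.025, 1.573, -0.012, 1.134, -0.075], TCP at [0.222, -0.584, 0.227] pointing down, gripper open.
Joint ranges: [-2.62, 2.62], [-0.44, 2.09], [-1.27, 1.32], [0.08, 2.57], [-1.32, 4.46], [0.12, 2], [-2.74, 2.74]. Speed limits (rad/s): [2.22, 2.22, 3.01, 3.01, 3.14, 3.14, 3.14].

### API

Orientations are given as a rotation vector (axis times angle).
In Python, from cell import readout, vision, arm gives the robot as it stands.
- The arm moves only by the tool carry_out, never from a script. Its argument "increments" is one flat list of numbers, 6 for each row, row after row: the shift along the world's x, y, z in mm, then the turn, a rotation vector about the world's x, y, z in rad. In form: [tx, ty, tz, wx, wy, wz, tx, ty, tz, wx, wy, wz, ...]. A call has 1 to 20 rows; each row shifts and turns the commanded pose from where the row before left it; what a row does not reach is not made up. A row lasts 1/8 s, in which the tool goes at most 62.5 mm and 10.7 degrees, less where a joint would pass 70% of its speed; a pose out of reach is approached as far as the arm can. A call with a gripper value outside its range is refused whole. "grip" is the closure, from 0 (fully open) to 1 (shut), set as the call begins (left out, the last holds). The fingers move at their own pace and stop on an object; "newtons" is the grip in N (left out, the last holds). Time passes only in rows, so rows that do not move let the fingers close. It gives the time, the measured TCP pose, the force, the opening and the grip force at its end, in the units of the state.
- readout.observe(): the state, without advancing time (a new reading comes with each control period).
- vision.get_image(name): name is "scene" or "top"; returns the picture (420x560x3 uint8, red, green, blue); there is no depth.
- vision.calibration(name): a dict with "fov_y" (degrees; the focal length in pixels is half the picture's height over the tangent of half this angle, whatever the lens; pixels are square), "cx", "cy" (the principal point, pixels), "k1" (the pictures are not rectified: a ray, as slopes to the right and down, at radius r is drawn at 1 + k1 r^2 times it, then the intrinsics apply), "pose" (4x4, takes a point from camera to world coordinates). Camera axes: x right, y up, looking along -z (the intrinsics and any distortion apply to the point x, -y, -z); pixel columns grow to the right and rows downward; lengths in m; the calibration is good to about 2 mm. A picture is of the moment at which its call begins. calibration takes no time and is no camera call.
- arm.sign_off(): hands the job in; it is judged then, once.
The state is a dict: "clock": time; "joints": joint angles; "dq": joint speeds; "joint_efforts": joint torques, N m; "position": TCP position; "ee_rot": TCP orientation; "force": force on the tool from outside, world axes, zero at the start; "ft_torque": the same for the moment, N m; "width": opening from 0.0 (shut) to 1.0 (fully open); "gripper_force": force on a finger pad.
Only numpy, scipy, OpenCV 4.12 (cv2) and the standard library are available. Lean on these libraries where they do the work, as an engineer would, in place of code of your own. Each camera call takes 0.05 s, during which the arm holds its last target. There are 200 camera calls.

### The job

Set up the rotating display on the shop counter: first slide the battery pack along the shoe beside the turntable until it clicks fully home against the terminal block. Then build the three flat round tins into one straight stack in the middle of the turntable's plate, widest at the bottom and narrowest on top, setting each one down gently. Leave everything else on the counter where it is.

Things in the scene. Friction and masses are not known exactly. Their poses are not given: they have to be found in the camera images.
- turntable: Cordless display turntable, fixed to the counter: white drum with a white plate 200 mm across (it does not turn). Origin: on the counter under the plate's centre. Its battery shoe, a low grey deck (175 x 100 mm, 12 mm high), lies beside the drum on the turntable's -y side, its centre line 185 mm from the plate's centre. The battery slides on along the turntable's +x.
- plate_centre (a point): Centre of the plate's top surface, 60 mm above the counter.
- shoe_home (a point): Point on the deck, 12 mm above the counter, where the battery's origin lies when fully home: nose at the 34 mm high terminal block (end stop at the +x end). Axes as the turntable's. Two rails hold the battery's foot from both sides; their steel lips, from 5 mm before this point to 51 mm past it, reach over the foot (54 mm apart, tops 24 mm above the counter).
- shoe_entry (a point): Point on the deck 65 mm before shoe_home (-x): set the battery's origin down here, flat, in front of the lips, then slide it straight along +x; flared guides 8 mm high lead in. In the last 30 mm two sprung rollers press on the foot's sides: push with about 10 N until they snap into its notches and hold it.
- battery: Black battery pack, 100 mm long (x), body 48 mm wide (y), 46 mm high, about 0.3 kg, on a grey foot flange 63 mm wide and 6 mm thick with a notch in each side. Its +x end (tapered foot, brass contacts) goes in first. Play in the rails: 2 mm to each side, 2 mm in height. Origin: centre of the underside. Grip the body across its width, fingertips 14 mm or more above its underside to clear the lips.
- battery_nose (a point): The middle of the bottom edge of the battery's nose end, 50 mm from its origin along its +x.
- tin_wide: Flat round cream tin of plain aluminium, 70 mm across and 30 mm high, about 0.14 kg: the widest of the three. Origin: centre of its underside; z is its axis, pointing up.
- tin_middle: Flat round cream tin of plain aluminium, 60 mm across and 26 mm high, about 0.11 kg: the middle one of the three. Origin: centre of its underside; z is its axis, pointing up.
- tin_narrow: Flat round cream tin of plain aluminium, 50 mm across and 22 mm high, about 0.08 kg: the narrowest of the three. Origin: centre of its underside; z is its axis, pointing up.
- card_terminal: Black card payment terminal with keypad, 170 x 80 x 50 mm. A bystander. Origin: centre of its underside.
- tape_dispenser: Black desk tape dispenser, 150 x 58 x 82 mm. A bystander. Origin: centre of its underside.
- perfume_box: White perfume carton lying flat, 130 x 85 x 45 mm. A bystander. Origin: centre of its underside.
- gift_box: Grey gift box with ribbon, 80 x 80 x 73 mm. A bystander. Origin: centre of its underside.
- cream_jar: Tall amber glass jar, 60 mm across and 75 mm high (not one of the tins). A bystander. Origin: centre of its underside.
- stapler: Stapler, 140 x 36 x 55 mm. A bystander. Origin: centre of its underside.
Not all that is in view belongs to the job. Leave any brown or purple look-alike of the tin_narrow alone.

How it is judged:
On the way, in this order (a step that is already met when the one before it is completed fails the run):
1. the battery is slid fully home on its shoe (x of battery in the frame of shoe_home between -0.003 and 0.004 m and y of battery in the frame of shoe_home between -0.004 and 0.004 m and z of battery in the frame of shoe_home between -0.004 and 0.004 m and angle between the x axis of battery and the x axis of turntable, either way round below 0.1 rad and x of battery_nose in the frame of shoe_home above 0.045 m and angle between battery's own z axis and vertical below 0.06 rad), for 0.2 s.
2. the widest tin lies flat in the middle of the plate, let go (horizontal distance between tin_wide and plate_centre below 0.012 m and z of tin_wide in the frame of plate_centre between -0.004 and 0.004 m and angle between tin_wide's own z axis and vertical below 0.07 rad and contact force between the fingers and tin_wide below 0.1 N and linear speed of tin_wide below 0.02 m/s), for 0.2 s.
3. the middle tin lies centred on the widest, let go (horizontal distance between tin_middle and tin_wide below 0.009 m and z of tin_middle in the frame of plate_centre between 0.026 and 0.034 m and angle between tin_middle's own z axis and vertical below 0.07 rad and contact force between the fingers and tin_middle below 0.1 N and linear speed of tin_middle below 0.02 m/s), for 0.2 s.
4. the narrowest tin lies centred on the middle one, let go (horizontal distance between tin_narrow and tin_middle below 0.009 m and z of tin_narrow in the frame of plate_centre between 0.052 and 0.06 m and angle between tin_narrow's own z axis and vertical below 0.07 rad and contact force between the fingers and tin_narrow below 0.1 N and linear speed of tin_narrow below 0.02 m/s), for 0.2 s.
At the end, for the whole second after the job is handed in: Battery home on its shoe (within 3 mm along the rail, 4 mm sideways and in height); widest tin flat on the plate, its axis within 12 mm of the plate's centre; middle tin flat on it, narrowest flat on that, each axis within 9 mm of the tin below; all let go and at rest (all of step 1 and all of step 2 and all of step 3 and all of step 4 and linear speed of battery below 0.02 m/s); the robot touches nothing.
It fails at once if a bystander is pushed more than 30 mm from its place (distance of any of card_terminal, tape_dispenser, perfume_box, gift_box, cream_jar, stapler from where it was at the start of the episode above 0.03 m).
It fails at once if a tin is dropped or flung: faster than 0.5 m/s while not held ((linear speed of tin_wide above 0.5 m/s and contact force between the fingers and tin_wide below 0.1 N) or (linear speed of tin_middle above 0.5 m/s and contact force between the fingers and tin_middle below 0.1 N) or (linear speed of tin_narrow above 0.5 m/s and contact force between the fingers and tin_narrow below 0.1 N)).
It fails at once if a tin is pressed hard on the plate or stack (over 45 N) (contact force between tin_wide and turntable above 45 N or contact force between tin_middle and tin_wide above 45 N or contact force between tin_narrow and tin_middle above 45 N).
It also fails if it takes over 72 s, if anything falls off the work surface, if the arm or the gripper's body presses on something with over 40 N, if the wrist force passes 120 N, or if a joint passes its speed limit or range.

## Working session

There is one attempt and no reset: what is moved stays moved. The work goes in short steps, Python scripts to look and compute and a tool call to move; the robot and the scene stay as the last step left them, time stands still between calls to the robot, and variables do not carry over. Pictures are saved under pics/ and viewed, at most 10 in all, crops included, and the job is handed in when it is done.

Besides the shell and the picture viewer there is one more tool, called after "Emit:" as name(argument=value, ...) on one line, values as JSON. carry_out: Moves the arm, as the interface text tells. Its arguments: {"type":"object","properties":{"increments":{"type":"array","items":{"type":"number"}},"grip":{"type":"number"},"newtons":{"type":"number"}},"required":["increments"]}

```bash
mkdir -p pics; cat > h.py <<'E'
import numpy as np, cv2
from cell import readout, vision, arm
def K(n):
    c=vision.calibration(n); f=210/np.tan(np.radians(c["fov_y"])/2)
    return np.array([[f,0,c["cx"]],[0,f,c["cy"]],[0,0,1.]]),np.array([c["k1"],0,0,0.]),np.array(c["pose"])
def to_w(n,px,z):
    k,d,P=K(n); px=np.array(px,float).reshape(-1,1,2)
    u=cv2.undistortPoints(px,k,d).reshape(-1,2)
    r=np.c_[u[:,0],-u[:,1],-np.ones(len(u))]@P[:3,:3].T; o=P[:3,3]
    z=np.broadcast_to(z,len(r)); return o+r*((z-o[2])/r[:,2])[:,None]
def to_px(n,p):
    k,d,P=K(n); q=(np.atleast_2d(p)-P[:3,3])@P[:3,:3]; q=q*[1,-1,-1]
    return cv2.projectPoints(q,np.zeros(3),np.zeros(3),k,d)[0].reshape(-1,2)
def snap(n,f,box=None,s=1):
    im=np.array(vision.get_image(n))[:,:,::-1].copy()
    if box: im=im[box[1]:box[3],box[0]:box[2]]
    cv2.imwrite("pics/"+f,cv2.resize(im,None,fx=s,fy=s,interpolation=cv2.INTER_CUBIC))
E
python3 - <<'E'
from h import *
for n in("top","scene"):
    snap(n,n+"0.png",s=1.4); c=vision.calibration(n); print(n,c)
print(arm.tcp_to_grasp,readout.observe())
E
```

```text
top {'fov_y': 53.32281845857846, 'cx': 275.2378679598244, 'cy': 206.92098013223767, 'k1': -0.06205285725532455, 'pose': array([[ 0.02374689,  0.99684243, -0.07577103,  0.37971297],
       [-0.99970669,  0.02403889,  0.00294394, -0.03204604],
       [ 0.0047561 ,  0.07567889,  0.9971209 ,  1.49938719],
       [ 0.        ,  0.        ,  0.        ,  1.        ]])}
scene {'fov_y': 56.17289955929593, 'cx': 276.77684291196954, 'cy': 199.3236808131283, 'k1': 0.01678452198606219, 'pose': array([[-0.05825267, -0.63097603,  0.77361223,  1.34353738],
       [ 0.9982652 , -0.03017541,  0.05055718,  0.03548645],
       [-0.0085563 ,  0.77521526,  0.63163921,  0.78775723],
       [ 0.        ,  0.        ,  0.        ,  1.        ]])}
-0.0188 {'clock': 0.1, 'joints': array([ 1.10440455,  0.43515766,  0.02496836,  1.57402419, -0.01162366,
        1.13402124, -0.07512205]), 'dq': array([ 4.66697829e-04, -7.01625496e-04, -1.04744483e-04, -3.94392624e-05,
        1.57402442e-03, -1.86631541e-03, -1.80167389e-03]), 'joint_efforts': array([ 4.49457817e-03, -6.69128823e+01,  9.88837704e-01, -3.15141821e+01,
       -6.03288668e-02,  3.74466938e-02,  2.34644602e-05]), 'position': array([ 0.2221764 , -0.58366428,  0.2260137 ]), 'ee_rot': array([-3.08839774e+00, -5.67890779e-01,  5.83839170e-04]), 'force': array([-0.25042655, -0.13633017, -0.17568818]), 'ft_torque': array([-0.01424477, -0.00316792, -0.00705768]), 'gripper_force': 0.0, 'width': 1.004075280957912}
```

View pics/top0.png

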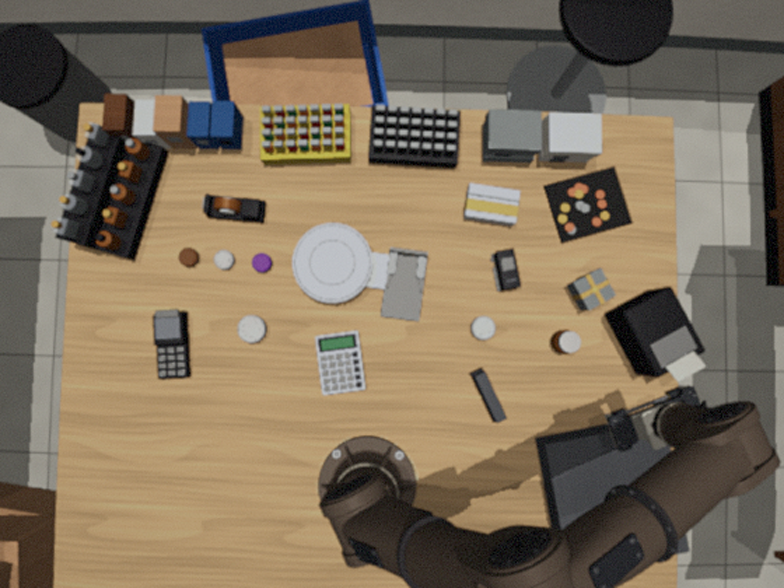

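View pics/scene0.png

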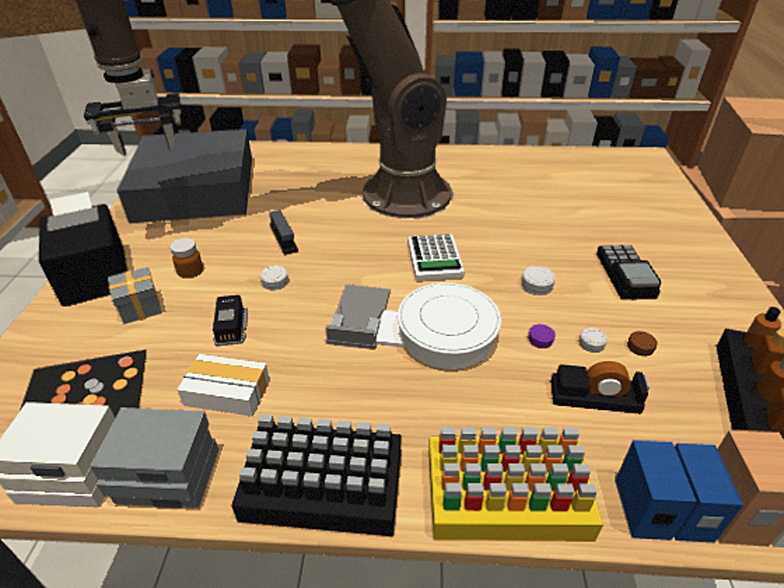

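Top picture (scaled 1.4): plate (332,262), shoe (405,285), battery (507,270), silver tins at (252,329), (483,328) and (224,260). Brown (188,257) and purple (262,263) are the look-alikes, so the silver one between them is tin_narrow. I'll confirm the sizes in an enlarged crop.

```bash
python3 - <<'E'
from h import *
snap("top","topc.png",(125,140,385,260),3)
snap("scene","scenec.png",(140,190,400,260),3)
px=np.array([[332,262],[405,285],[507,270],[252,329],[483,328],[224,260]])/1.4
print(to_w("top",px,[.06,.012,.046,.03,.026,.022]).round(4))
E
```

```text
[[ 0.5546  0.0973  0.06  ]
 [ 0.5059 -0.0863  0.012 ]
 [ 0.547  -0.3399  0.046 ]
 [ 0.3844  0.2958  0.03  ]
 [ 0.4009 -0.2846  0.026 ]
 [ 0.558   0.3766  0.022 ]]
```

View pics/topc.png

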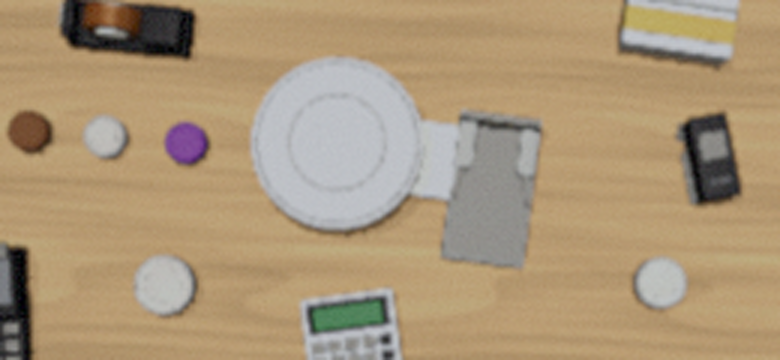

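View pics/scenec.png

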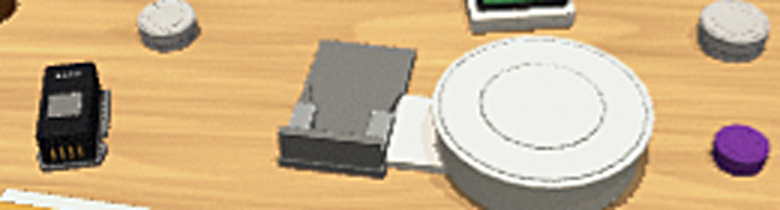

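The crops confirm it: the silver tin at crop (105,137) is tin_narrow, smaller than (660,283) middle and (165,285) wide. The battery's brass contacts face +x (towards the scene camera), and the terminal block is at the +x end of the shoe. Next I measure these by contour.

```bash
cat > meas.py <<'E'
from h import *
S=6
im=np.array(vision.get_image("top")); big=cv2.resize(im,None,fx=S,fy=S,interpolation=cv2.INTER_CUBIC)
hsv=cv2.cvtColor(big,cv2.COLOR_RGB2HSV)
def blob(mask,c):
    m=mask.astype(np.uint8)
    _,l,_,_=cv2.connectedComponentsWithStats(m)
    i=l[int(c[1]*S),int(c[0]*S)]
    return max(cv2.findContours((l==i).astype(np.uint8),cv2.RETR_EXTERNAL,cv2.CHAIN_APPROX_NONE)[0],key=cv2.contourArea).reshape(-1,2)
def nat(p): return (np.asarray(p,float)+.5)/S-.5
for n,c,z in(("wide",(180,235),.03),("mid",(345,234),.026),("nar",(160,185.5),.022)):
    w=to_w("top",nat(blob((hsv[...,1]<70)&(hsv[...,2]>110),c)),z)[:,:2]
    (x,y),r=cv2.minEnclosingCircle(w.astype(np.float32)*1000); print(n,round(x,1),round(y,1),"r",round(r,1),cv2.fitEllipse((w*1000).astype(np.float32)))
b=blob(hsv[...,2]<75,(362,200))
for z in(.046,):
    w=to_w("top",nat(b),z)[:,:2]*1000; print("batt",cv2.minAreaRect(w.astype(np.float32)),cv2.boxPoints(cv2.minAreaRect(w.astype(np.float32))))
E
python3 meas.py; python3 - <<'E'
from h import *
f=lambda p:125/1+0
c=lambda p:np.array(p,float)/3+[125,140]-.33
a=to_w("top",c([[442,259],[522,267],[461,118],[541,122]]),[.012,.012,.034,.034])*1000; print("deck",a.round(1))
t=np.linspace(0,2*np.pi,4,endpoint=False)
print("plate",(to_w("top",c([[251,144],[421,144],[336,57],[336,231],[336,144]]),.06)*1000).round(1))
d=lambda p:np.array(p,float)/3+[140,190]-.33
print("sc plate ring",(to_w("scene",d([[481,105],[606,110],[543,62],[543,152]]),.06)*1000).round(1))
print("sc deck",(to_w("scene",d([[320,40],[416,48]]),.012)*1000).round(1))
print("sc block top front",(to_w("scene",d([[279,130],[387,143]]),.034)*1000).round(1))
print("sc batt top: back l r, front l r",(to_w("scene",d([[45,66],[97,64],[39,135],[90,138]]),.046)*1000).round(1))
print("sc batt foot front",(to_w("scene",d([[38,167],[98,165]]),.003)*1000).round(1))
E
```

```text
wide 386.5 298.7 r 37.8 ((386.06011962890625, 299.1405944824219), (72.44230651855469, 73.3580093383789), 140.86985778808594)
mid 402.6 -284.1 r 32.4 ((402.76983642578125, -284.1108703613281), (62.841575622558594, 63.83189010620117), 15.56160831451416)
nar 560.2 378.9 r 27.6 ((560.6618041992188, 379.1610412597656), (52.17657470703125, 53.68059158325195), 137.02162170410156)
batt ((504.46343994140625, -58.894775390625), (1521.1275634765625, 2090.005126953125), 1.002186894416809) [[ -274.2617    972.6453 ]
 [ -237.7063  -1117.0403 ]
 [ 1283.1886  -1090.4348 ]
 [ 1246.6332    999.25073]]
deck [[ 424.5  -26.6   12. ]
 [ 417.2 -121.6   12. ]
 [ 590.2  -45.    34. ]
 [ 587.8 -139.3   34. ]]
plate [[550.4 197.2  60. ]
 [555.1   0.7  60. ]
 [654.5 102.1  60. ]
 [452.2  95.8  60. ]
 [552.7  98.9  60. ]]
sc plate ring [[557.8  46.5  60. ]
 [558.8 158.6  60. ]
 [495.5 104.   60. ]
 [614.7 100.7  60. ]]
sc deck [[ 415.9 -119.5   12. ]
 [ 423.9  -20.    12. ]]
sc block top front [[ 572.4 -137.4   34. ]
 [ 584.3  -37.3   34. ]]
sc batt top: back l r, front l r [[ 508.1 -372.    46. ]
 [ 502.8 -322.8   46. ]
 [ 601.5 -349.1   46. ]
 [ 603.1 -302.3   46. ]]
sc batt foot front [[ 600.  -359.5    3. ]
 [ 594.8 -304.9    3. ]]
```

```bash
python3 - <<'E'
from h import *
exec(open('meas.py').read().split('for n,c,z')[0].replace('from h import *',''))
m=np.zeros(hsv.shape[:2],bool); m[173*S:212*S,345*S:378*S]=1
for name,k,z in(("body",(hsv[...,2]<95)&m,.046),("all",((hsv[...,2]<95)|(hsv[...,1]<60))&m,.03)):
    k=cv2.morphologyEx(k.astype(np.uint8),cv2.MORPH_CLOSE,np.ones((25,25)))
    c=max(cv2.findContours(k,cv2.RETR_EXTERNAL,cv2.CHAIN_APPROX_NONE)[0],key=cv2.contourArea).reshape(-1,2)
    r=cv2.minAreaRect((to_w("top",nat(c),z)[:,:2]*1000).astype(np.float32)); print(name,r,cv2.boxPoints(r).round(0).tolist())
c=lambda p:np.array(p,float)/3+[125,140]-.33
print("lip back",(to_w("top",c([[467,166],[529,173],]),.024)*1000).round(1))
print("lip front/block",(to_w("top",c([[470,121],[532,127],]),.024)*1000).round(1))
# project the model onto the top view
def rect(x,y,th,l,w,z,c0=0):
    R=np.array([[np.cos(th),-np.sin(th)],[np.sin(th),np.cos(th)]])
    q=np.array([[-l/2+c0,-w/2],[l/2+c0,-w/2],[l/2+c0,w/2],[-l/2+c0,w/2]])@R.T+[x,y]
    return np.c_[q,np.full(4,z)]
out=[]
for n in("top","scene"):
    im=np.array(vision.get_image(n))[:,:,::-1]; box=(260,150,385,245) if n=="top" else (145,185,285,260)
    f=5 
    b=cv2.resize(im[box[1]:box[3],box[0]:box[2]],None,fx=f,fy=f,interpolation=cv2.INTER_CUBIC)
    for q,col in((rect(.5545,-.340,.17,.1,.048,.046),(0,0,255)),(rect(.5545,-.340,.17,.1,.063,.003),(0,255,0)),(rect(.536,-.0836,-.1,.175,.1,.012,-.0275),(255,0,0)),(rect(.536,-.0836,-.1,.056,.054,.024,.023),(0,0,255))):
        p=(to_px(n,q)-box[:2]+.5)*f
        cv2.polylines(b,[p.round().astype(int)],True,col,1)
    out.append(b)
w=max(o.shape[1] for o in out)
o=np.vstack([cv2.copyMakeBorder(o,0,0,0,w-o.shape[1],0) for o in out]); cv2.imwrite("pics/ov.png",cv2.resize(o,None,fx=.7,fy=.7,interpolation=cv2.INTER_AREA))
E
```

```text
body ((547.4632568359375, -337.17938232421875), (101.28934478759766, 55.27973556518555), 12.556120872497559) [[492.0, -321.0], [504.0, -375.0], [603.0, -353.0], [591.0, -299.0]]
all ((548.6206665039062, -337.63720703125), (102.28485107421875, 61.89866256713867), 11.885838508605957) [[492.0, -318.0], [505.0, -378.0], [605.0, -357.0], [592.0, -297.0]]
lip back [[ 534.6  -53.5   24. ]
 [ 528.1 -126.9   24. ]]
lip front/block [[ 588.3  -55.8   24. ]
 [ 583.  -129.5   24. ]]
```

View pics/ov.png

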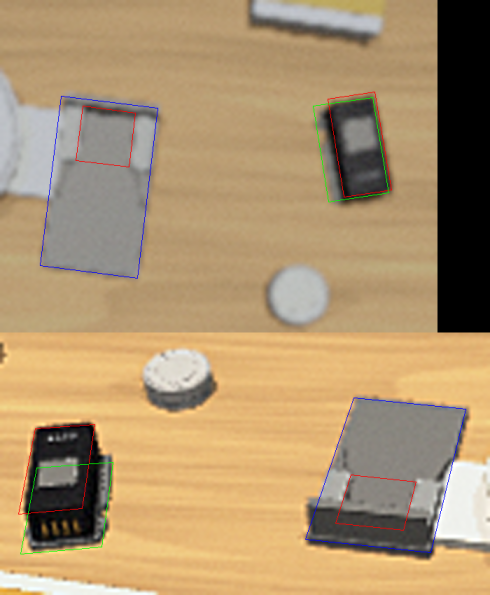

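The shoe model overlay fits both views: home at (536,-84), yaw -0.10. The battery is at (549,-338), yaw about 0.205. I move above the battery.

Emit:
carry_out(increments=[27.2,20.5,-6,0,0,-0.0133,27.2,20.5,-6,0,0,-0.0133,27.2,20.5,-6,0,0,-0.0133,27.2,20.5,-6,0,0,-0.0133,27.2,20.5,-6,0,0,-0.0133,27.2,20.5,-6,0,0,-0.0133,27.2,20.5,-6,0,0,-0.0133,27.2,20.5,-6,0,0,-0.0133,27.2,20.5,-6,0,0,-0.0133,27.2,20.5,-6,0,0,-0.0133,27.2,20.5,-6,0,0,-0.0133,27.2,20.5,-6,0,0,-0.0133,0,0,0,0,0,0], grip=0)

```text
clock: 2.02
position: [0.5512, -0.3347, 0.154]
ee_rot: [-3.123, -0.328, -0.001]
force: [0.2, -0.4, -0.4]
width: 0.999
gripper_force: 0.0
```

Emit:
carry_out(increments=[-2,-3,-25,0,0,0,0,0,-25,0,0,0,0,0,-25,0,0,0,0,0,-25,0,0,0,0,0,-20,0,0,0,0,0,-12,0,0,0,0,0,0,0,0,0])

```text
clock: 2.9
position: [0.5463, -0.3411, 0.0221]
ee_rot: [-3.125, -0.32, 0.002]
force: [-0.2, -0.8, 0.6]
width: 1.0
gripper_force: 0.0
```

Emit:
carry_out(increments=[0,0,0,0,0,0,0,0,0,0,0,0,0,0,0,0,0,0,0,0,0,0,0,0,0,0,0,0,0,0], grip=1, newtons=40)

```text
clock: 3.52
position: [0.5469, -0.3415, 0.0229]
ee_rot: [3.125, 0.32, 0.0]
force: [-0.0, 0.1, 2.2]
width: 0.519
gripper_force: 40.0
```

Emit:
carry_out(increments=[0,0,20,0,0,0,0,0,30,0,0,0,-8.1,26.5,0,0,0,-0.0304,-8.1,26.5,0,0,0,-0.0304,-8.1,26.5,0,0,0,-0.0304,-8.1,26.5,0,0,0,-0.0304,-8.1,26.5,0,0,0,-0.0304,-8.1,26.5,0,0,0,-0.0304,-8.1,26.5,0,0,0,-0.0304,-8.1,26.5,0,0,0,-0.0304,-8.1,26.5,0,0,0,-0.0304,-8.1,26.5,0,0,0,-0.0304,0,0,0,0,0,0,0,0,0,0,0,0])

```text
clock: 5.28
position: [0.4663, -0.0765, 0.0735]
ee_rot: [3.137, -0.156, 0.002]
force: [-0.0, 0.2, -4.3]
width: 0.519
gripper_force: 40.0
```

```bash
python3 - <<'E'
from h import *
s=readout.observe(); print(s["position"],s["ee_rot"],s["force"],s["width"])
x,y,z=s["position"]; th=2*np.arctan2(s["ee_rot"][1],s["ee_rot"][0]); th=(th+np.pi)%(2*np.pi)-np.pi
print("yaw",th)
def rect(x,y,th,l,w,z,c0=0):
    R=np.array([[np.cos(th),-np.sin(th)],[np.sin(th),np.cos(th)]])
    q=np.array([[-l/2+c0,-w/2],[l/2+c0,-w/2],[l/2+c0,w/2],[-l/2+c0,w/2]])@R.T+[x,y]
    return np.c_[q,np.full(4,z)]
out=[]
for n,box in(("top",(255,160,320,250)),("scene",(200,170,310,260))):
    f=6; im=np.array(vision.get_image(n))[:,:,::-1]
    b=cv2.resize(im[box[1]:box[3],box[0]:box[2]],None,fx=f,fy=f,interpolation=cv2.INTER_CUBIC)
    for q,col in((rect(x,y,th,.1,.063,z-.023,.0027),(0,255,0)),(rect(x,y,th,.1,.048,z+.023,.0027),(0,0,255)),(rect(.536,-.0836,-.1,.175,.1,.012,-.0275),(255,0,0))):
        cv2.polylines(b,[((to_px(n,q)-box[:2]+.5)*f).round().astype(int)],True,col,1)
    out.append(cv2.resize(b,None,fx=540/b.shape[0],fy=540/b.shape[0]))
o=np.hstack(out); print(o.shape); cv2.imwrite("pics/ov2.png",cv2.resize(o,None,fx=.75,fy=.75) if o.shape[1]>800 else o)
E
```

```text
[ 0.46628362 -0.07652414  0.07347941] [ 3.13738704e+00 -1.56247496e-01  1.75983933e-03] [-2.77802060e-03  2.07290472e-01 -4.26558232e+00] 0.5193224579900309
yaw -0.09952135966423281
(540, 1050, 3)
```

View pics/ov2.png

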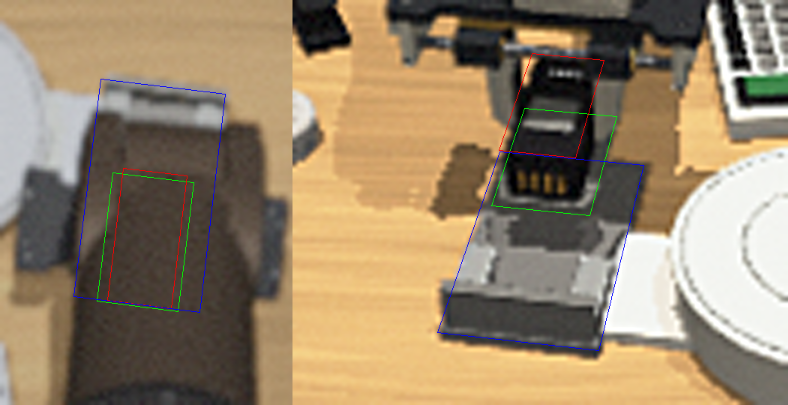

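Scene overlay: the battery nose is at about (546,203), lined up with the deck and about 3 mm behind the model. It is in front of the lips, so I lower it onto the deck.

Emit:
carry_out(increments=[1,-0.5,-15,0,0,0,1,-0.5,-12,0,0,0,0,0,-6,0,0,0,0,0,-3,0,0,0,0,0,-2,0,0,0,0,0,0,0,0,0])

```text
clock: 6.12
position: [0.468, -0.0771, 0.035]
ee_rot: [3.138, -0.157, 0.001]
force: [0.6, 0.6, -3.7]
width: 0.522
gripper_force: 40.0
```

Emit:
carry_out(increments=[0,0,-1,0,0,0,5,-0.5,0,0,0,0,5,-0.5,0,0,0,0,5,-0.5,0,0,0,0,5,-0.5,0,0,0,0,0,0,0,0,0,0])

```text
clock: 6.88
position: [0.4859, -0.079, 0.0347]
ee_rot: [-3.138, 0.157, 0.005]
force: [-11.4, 1.2, 21.4]
width: 0.521
gripper_force: 40.0
```

Emit:
carry_out(increments=[0,0,1,0,0,0,0,0,0,0,0,0])

```text
clock: 7.12
position: [0.4882, -0.0791, 0.0349]
ee_rot: [3.138, -0.157, 0.001]
force: [1.1, 0.2, -3.3]
width: 0.523
gripper_force: 40.0
```

Emit:
carry_out(increments=[5,-0.5,-0.2,0,0,0,5,-0.5,0,0,0,0,5,-0.5,0,0,0,0,0,0,0,0,0,0])

```text
clock: 7.62
position: [0.5028, -0.0806, 0.0348]
ee_rot: [3.138, -0.157, -0.001]
force: [-3.8, -0.5, 5.0]
width: 0.521
gripper_force: 40.0
```

Emit:
carry_out(increments=[4,-0.4,0.2,0,0,0,4,-0.4,0,0,0,0,4,-0.4,0,0,0,0,4,-0.4,0,0,0,0,0,0,0,0,0,0])

```text
clock: 8.25
position: [0.5171, -0.0824, 0.0348]
ee_rot: [3.137, -0.157, -0.005]
force: [-8.3, -0.3, 10.5]
width: 0.517
gripper_force: 40.0
```

Emit:
carry_out(increments=[4,-0.4,0.3,0,0,0,4,-0.4,0,0,0,0,4,-0.4,0,0,0,0,3,-0.3,0,0,0,0,0,0,0,0,0,0])

```text
clock: 8.88
position: [0.5313, -0.0836, 0.0348]
ee_rot: [-3.137, 0.158, 0.008]
force: [-11.9, 0.4, 9.4]
width: 0.518
gripper_force: 40.0
```

Emit:
carry_out(increments=[3,-0.3,0.2,0,0,0,2,-0.2,0,0,0,0,2,-0.2,0,0,0,0,0,0,0,0,0,0,0,0,0,0,0,0])

```text
clock: 9.5
position: [0.5319, -0.0836, 0.0345]
ee_rot: [-3.137, 0.158, 0.025]
force: [-30.9, 3.1, 29.0]
width: 0.518
gripper_force: 40.0
```

Emit:
carry_out(increments=[-3,0.3,1,0,0,0,-2,0.2,0,0,0,0,0,0,0,0,0,0])

```text
clock: 9.88
position: [0.5318, -0.0836, 0.0347]
ee_rot: [-3.137, 0.157, 0.012]
force: [-9.9, 0.5, -3.3]
width: 0.519
gripper_force: 40.0
```

```bash
python3 - <<'E'
from h import *
snap("scene","home.png",(220,180,310,255),8)
E
```

```text
(no output)
```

View pics/home.png

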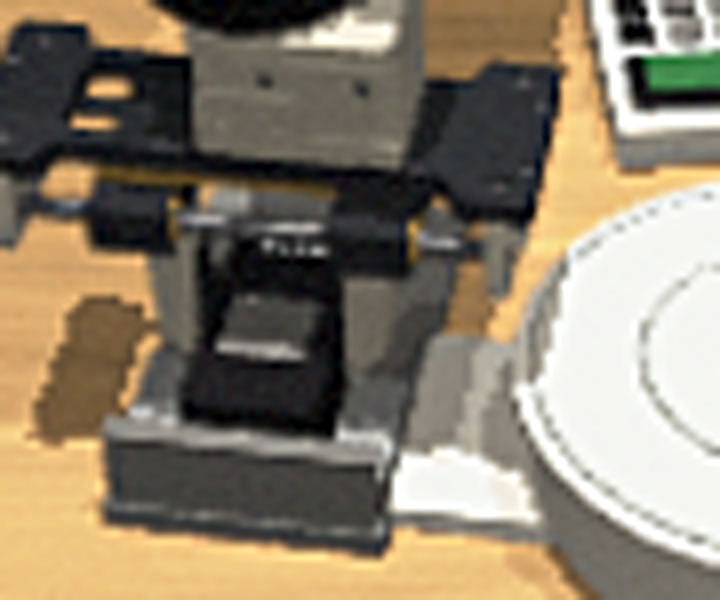

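Firm stop, and the body's front sits right behind the terminal block (crop 260,425). I'll push once more with z relieved to be sure, then release.

Emit:
carry_out(increments=[2,-0.2,1,0,0,0,2,-0.2,1,0,0,0,0,0,0,0,0,0])

```text
clock: 10.3
position: [0.5319, -0.0836, 0.0352]
ee_rot: [-3.137, 0.158, 0.024]
force: [-15.9, 1.5, -6.7]
width: 0.517
gripper_force: 40.0
```

Emit:
carry_out(increments=[-4,0.4,-1,0,0,0,-4,0.4,-1,0,0,0,0,0,0,0,0,0])

```text
clock: 10.68
position: [0.5315, -0.0834, 0.0361]
ee_rot: [-3.138, 0.157, 0.001]
force: [-2.3, -0.3, -5.3]
width: 0.521
gripper_force: 40.0
```

Emit:
carry_out(increments=[0,0,0,0,0,0,0,0,0,0,0,0,0,0,0,0,0,0], grip=0.1)

```text
clock: 11.05
position: [0.5327, -0.0835, 0.0367]
ee_rot: [3.138, -0.157, 0.003]
force: [0.4, 0.1, 1.2]
width: 0.799
gripper_force: 0.0
```

Emit:
carry_out(increments=[0,0,20,0,0,0,0,0,30,0,0,0,0,0,40,0,0,0,0,0,40,0,0,0,-13,28,0,0,0,0,-26,45,0,0,0,0,-26,45,0,0,0,0,-26,45,0,0,0,0,-22,45,0,0,0,0,-22,45,0,0,0,0,-11,45,0,0,0,0,0,42,0,0,0,0,0,43,0,0,0,0,0,0,0,0,0,0])

```text
clock: 12.8
position: [0.3853, 0.3034, 0.1666]
ee_rot: [-3.135, 0.149, -0.001]
force: [0.4, 0.0, 0.0]
width: 0.899
gripper_force: 0.0
```

```bash
python3 - <<'E'
from h import *
s=readout.observe(); print(s["position"],s["ee_rot"])
def rect(x,y,th,l,w,z,c0=0):
    R=np.array([[np.cos(th),-np.sin(th)],[np.sin(th),np.cos(th)]])
    q=np.array([[-l/2+c0,-w/2],[l/2+c0,-w/2],[l/2+c0,w/2],[-l/2+c0,w/2]])@R.T+[x,y]
    return np.c_[q,np.full(4,z)]
out=[]
for n,box in(("top",(255,160,320,250)),("scene",(225,175,315,260))):
    f=6; im=np.array(vision.get_image(n))[:,:,::-1]
    b=cv2.resize(im[box[1]:box[3],box[0]:box[2]],None,fx=f,fy=f,interpolation=cv2.INTER_CUBIC)
    for q,col in((rect(.536,-.0836,-.1,.1,.063,.015),(0,255,0)),(rect(.536,-.0836,-.1,.1,.048,.058),(0,0,255)),(rect(.536,-.0836,-.1,.175,.1,.012,-.0275),(255,0,0))):
        cv2.polylines(b,[((to_px(n,q)-box[:2]+.5)*f).round().astype(int)],True,col,1)
    out.append(cv2.resize(b,None,fx=450/b.shape[0],fy=450/b.shape[0]))
o=np.hstack(out); cv2.imwrite("pics/ov3.png",o[:,:800])
E
```

```text
[0.38530083 0.30337097 0.16657677] [-3.13548544e+00  1.49290305e-01 -8.48519989e-04]
```

View pics/ov3.png

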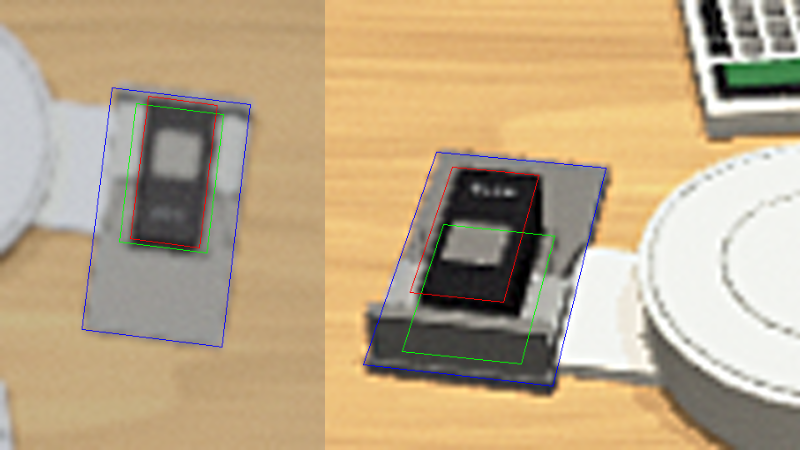

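The battery is home: its tail and outline match the home model in the top view. Now the wide tin.

Emit:
carry_out(increments=[0,-1,-30,0,0,0,0,0,-40,0,0,0,0,0,-40,0,0,0,0,0,-25,0,0,0,0,0,-12,0,0,0,0,0,-8,0,0,0,0,0,0,0,0,0], grip=0)

```text
clock: 13.78
position: [0.386, 0.2983, 0.0115]
ee_rot: [-3.138, 0.157, -0.0]
force: [0.6, -0.1, 0.4]
width: 0.996
gripper_force: 0.0
```

Emit:
carry_out(increments=[0,0,0,0,0,0,0,0,0,0,0,0,0,0,0,0,0,0,0,0,0,0,0,0], grip=1, newtons=15)

```text
clock: 14.28
position: [0.3861, 0.2988, 0.0117]
ee_rot: [-3.137, 0.157, -0.001]
force: [-1.0, -0.7, 5.6]
width: 0.758
gripper_force: 15.0
```

Emit:
carry_out(increments=[0,0,15,0,0,0,0,0,35,0,0,0,0,0,40,0,0,0,8.4,-9.9,0,0,0,0,16.8,-19.8,0,0,0,0,16.8,-19.8,0,0,0,0,16.8,-19.8,0,0,0,0,16.8,-19.8,0,0,0,0,16.8,-19.8,0,0,0,0,16.8,-19.8,0,0,0,0,16.8,-19.8,0,0,0,0,16.8,-19.8,0,0,0,0,16.8,-19.8,0,0,0,0,8.4,-9.9,0,0,0,0,0,0,0,0,0,0])

```text
clock: 16.15
position: [0.5537, 0.0996, 0.1008]
ee_rot: [3.137, -0.159, -0.001]
force: [0.7, -0.1, -1.3]
width: 0.758
gripper_force: 15.0
```

Emit:
carry_out(increments=[0,0,-14,0,0,0,0,0,-8,0,0,0,0,0,-4,0,0,0,0,0,0,0,0,0])

```text
clock: 16.65
position: [0.5534, 0.1008, 0.0748]
ee_rot: [3.138, -0.156, -0.001]
force: [0.2, 0.0, -0.5]
width: 0.759
gripper_force: 15.0
```

Emit:
carry_out(increments=[0,0,-1.5,0,0,0,0,0,-1,0,0,0,0,0,0,0,0,0])

```text
clock: 17.02
position: [0.5538, 0.1005, 0.0728]
ee_rot: [-3.138, 0.157, -0.0]
force: [-0.9, 0.4, -1.0]
width: 0.759
gripper_force: 15.0
```

Emit:
carry_out(increments=[0,0,-1,0,0,0,0,0,-0.5,0,0,0,0,0,0,0,0,0])

```text
clock: 17.4
position: [0.5539, 0.1005, 0.0718]
ee_rot: [-3.138, 0.157, -0.001]
force: [-1.9, -0.5, 4.6]
width: 0.758
gripper_force: 15.0
```

Emit:
carry_out(increments=[0,0,0,0,0,0,0,0,0,0,0,0,0,0,0,0,0,0], grip=0)

```text
clock: 17.77
position: [0.5538, 0.1005, 0.0712]
ee_rot: [3.138, -0.157, -0.0]
force: [0.5, -0.4, -0.3]
width: 0.989
gripper_force: 0.0
```

Emit:
carry_out(increments=[0,0,20,0,0,0,0,0,40,0,0,0,-6.3,-16,0,0,0,0,-12.6,-32,0,0,0,0,-12.6,-32,0,0,0,0,-12.6,-32,0,0,0,0,-12.6,-32,0,0,0,0,-12.6,-32,0,0,0,0,-12.6,-32,0,0,0,0,-12.6,-32,0,0,0,0,-12.6,-32,0,0,0,0,-12.6,-32,0,0,0,0,-12.6,-32,0,0,0,0,-12.6,-32,0,0,0,0,-6.3,-16.5,0,0,0,0,0,0,0,0,0,0,0,0,0,0,0,0])

```text
clock: 19.9
position: [0.4025, -0.2831, 0.1308]
ee_rot: [-3.137, 0.156, 0.001]
force: [0.8, 0.7, -0.0]
width: 1.0
gripper_force: 0.0
```

```bash
python3 - <<'E'
from h import *
exec(open('meas.py').read().split('for n,c,z')[0].replace('from h import *',''))
s=readout.observe(); print(s["position"],s["ee_rot"])
c=to_px("top",[.554,.1005,.09])[0]; print(c)
g=cv2.cvtColor(im,cv2.COLOR_RGB2GRAY); x,y=c.astype(int)
b=cv2.resize(im[y-35:y+36,x-35:x+36][:,:,::-1],None,fx=8,fy=8,interpolation=cv2.INTER_CUBIC)
for p,r,z,col in(((.554,.1005),.035,.09,(0,0,255)),((.5545,.1005),.1,.06,(255,0,0))):
    t=np.linspace(0,6.28,60); q=np.c_[p[0]+r*np.cos(t),p[1]+r*np.sin(t),np.full(60,z)]
    cv2.polylines(b,[((to_px("top",q)-[x-35,y-35]+.5)*8).round().astype(int)],True,col,1)
cv2.imwrite("pics/w.png",b)
E
```

```text
[ 0.40276043 -0.28290971  0.13096846] [-3.13716839e+00  1.54787721e-01  4.97744237e-04]
[235.43098404 186.21406833]
```

View pics/w.png

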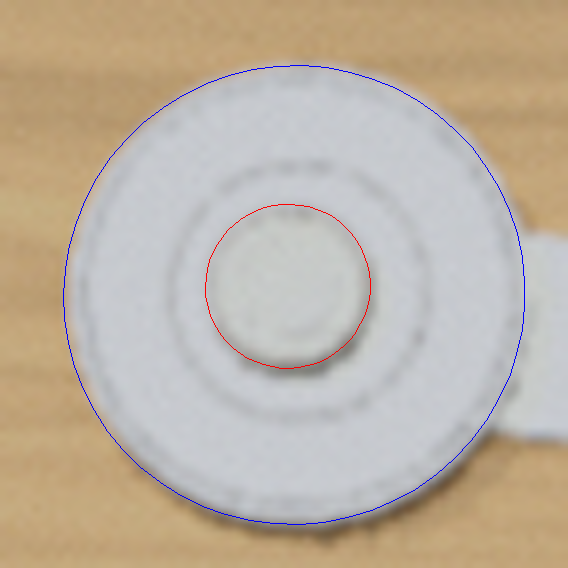

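The wide tin lies centred, with model circles within about 1–2 mm. Now the middle tin.

Emit:
carry_out(increments=[0,-1,-30,0,0,0,0,0,-40,0,0,0,0,0,-27,0,0,0,0,0,-15,0,0,0,0,0,-8,0,0,0,0,0,0,0,0,0])

```text
clock: 20.7
position: [0.4028, -0.2849, 0.0114]
ee_rot: [-3.138, 0.156, -0.0]
force: [0.7, 0.6, 0.5]
width: 0.999
gripper_force: 0.0
```

Emit:
carry_out(increments=[0,0,0,0,0,0,0,0,0,0,0,0,0,0,0,0,0,0,0,0,0,0,0,0], grip=1, newtons=15)

```text
clock: 21.2
position: [0.4027, -0.2851, 0.0115]
ee_rot: [3.137, -0.157, 0.001]
force: [-0.6, 1.0, 3.6]
width: 0.647
gripper_force: 15.0
```

Emit:
carry_out(increments=[0,0,15,0,0,0,0,0,35,0,0,0,0,0,40,0,0,0,0,0,30,0,0,0,6.3,16,0,0,0,0,12.6,32,0,0,0,0,12.6,32,0,0,0,0,12.6,32,0,0,0,0,12.6,32,0,0,0,0,12.6,32,0,0,0,0,12.6,32,0,0,0,0,12.6,32,0,0,0,0,12.6,32,0,0,0,0,12.6,32,0,0,0,0,12.6,32,0,0,0,0,12.6,32,0,0,0,0,6.3,17,0,0,0,0,0,0,0,0,0,0])

```text
clock: 23.45
position: [0.5537, 0.1008, 0.1315]
ee_rot: [-3.138, 0.154, -0.0]
force: [-0.5, -0.6, -1.1]
width: 0.649
gripper_force: 15.0
```

Emit:
carry_out(increments=[0,0,-14,0,0,0,0,0,-10,0,0,0,0,0,-3,0,0,0,0,0,0,0,0,0])

```text
clock: 23.95
position: [0.5535, 0.0995, 0.1038]
ee_rot: [3.137, -0.158, -0.001]
force: [0.7, 0.0, -0.8]
width: 0.648
gripper_force: 15.0
```

Emit:
carry_out(increments=[0,0,-1.2,0,0,0,0,0,-0.8,0,0,0,0,0,0,0,0,0])

```text
clock: 24.32
position: [0.5538, 0.1001, 0.1024]
ee_rot: [-3.138, 0.157, -0.0]
force: [0.4, -0.1, -0.9]
width: 0.647
gripper_force: 15.0
```

Emit:
carry_out(increments=[0,0,-1,0,0,0,0,0,-0.5,0,0,0,0,0,0,0,0,0])

```text
clock: 24.7
position: [0.5539, 0.1, 0.1015]
ee_rot: [-3.138, 0.157, -0.001]
force: [-1.6, -1.0, 7.6]
width: 0.65
gripper_force: 15.0
```

Emit:
carry_out(increments=[0,0,0,0,0,0,0,0,0,0,0,0,0,0,0,0,0,0], grip=0)

```text
clock: 25.08
position: [0.5538, 0.1, 0.1007]
ee_rot: [3.138, -0.157, -0.0]
force: [-0.3, 0.1, -0.2]
width: 0.928
gripper_force: 0.0
```

Emit:
carry_out(increments=[0,0,20,0,0,0,0,0,35,0,0,0,0.3,14,0,0,0,0,0.7,28,0,0,0,0,0.7,28,0,0,0,0,0.7,28,0,0,0,0,0.7,28,0,0,0,0,0.7,28,0,0,0,0,0.7,28,0,0,0,0,0.7,28,0,0,0,0,0.7,28,0,0,0,0,0.6,28,0,0,0,0,0,13,0,0,0,0,0,0,0,0,0,0])

```text
clock: 26.82
position: [0.5596, 0.3797, 0.155]
ee_rot: [3.137, -0.154, -0.001]
force: [0.2, -0.8, 0.0]
width: 1.004
gripper_force: 0.0
```

Emit:
carry_out(increments=[0,0,0,0,0,0,0,0,0,0,0,0,0,0,0,0,0,0], grip=0.3)

```text
clock: 27.2
position: [0.5606, 0.3782, 0.1559]
ee_rot: [3.137, -0.158, 0.0]
force: [-1.0, 0.8, 0.1]
width: 0.729
gripper_force: 0.0
```

```bash
python3 - <<'E'
from h import *
s=readout.observe(); print(s["position"],s["ee_rot"],s["width"])
out=[]
for n in("top","scene"):
    im=np.array(vision.get_image(n)); x,y=to_px(n,[.554,.1,.1])[0].astype(int)
    b=cv2.resize(im[y-25:y+35,x-30:x+30][:,:,::-1],None,fx=6.5,fy=6.5,interpolation=cv2.INTER_CUBIC)
    for r,z,col in((.03,.116,(0,0,255)),(.035,.09,(0,255,0))):
        t=np.linspace(0,6.28,60); q=np.c_[.554+r*np.cos(t),.1+r*np.sin(t),np.full(60,z)]
        cv2.polylines(b,[((to_px(n,q)-[x-30,y-25]+.5)*6.5).round().astype(int)],True,col,1)
    out.append(b)
cv2.imwrite("pics/m.png",np.hstack(out))
E
```

```text
[0.56059813 0.37816773 0.15590512] [ 3.13740946e+00 -1.58470344e-01  3.59468774e-04] 0.728657229192795
```

View pics/m.png

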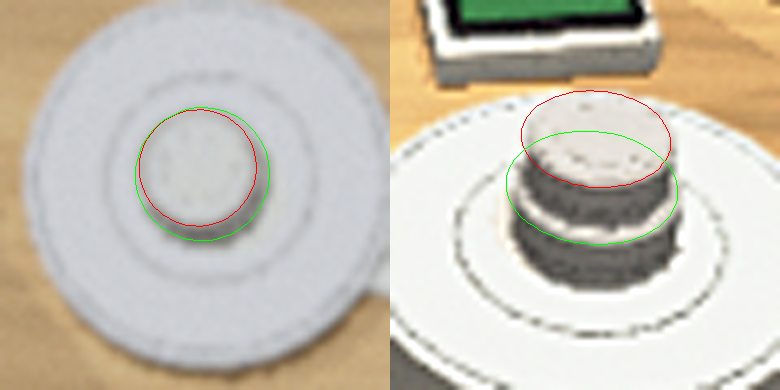

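Both views show the middle tin upright and centred on the wide one. Now the narrow tin, with the fingers part-open to clear the look-alikes.

Emit:
carry_out(increments=[0,0.5,-30,0,0,0,0,0,-40,0,0,0,0,0,-35,0,0,0,0,0,-22,0,0,0,0,0,-12,0,0,0,0,0,-7,0,0,0,0,0,0,0,0,0])

```text
clock: 28.18
position: [0.5604, 0.3796, 0.01]
ee_rot: [-3.138, 0.157, -0.0]
force: [-0.1, -0.2, 0.1]
width: 0.701
gripper_force: 0.0
```

Emit:
carry_out(increments=[0,0,0,0,0,0,0,0,0,0,0,0,0,0,0,0,0,0], grip=1, newtons=15)

```text
clock: 28.55
position: [0.5607, 0.3798, 0.0106]
ee_rot: [-3.137, 0.157, -0.002]
force: [0.0, -0.5, 4.8]
width: 0.539
gripper_force: 15.0
```

Emit:
carry_out(increments=[0,0,15,0,0,0,0,0,35,0,0,0,0,0,50,0,0,0,0,0,45,0,0,0,-0.3,-14,0,0,0,0,-0.7,-28,0,0,0,0,-0.7,-28,0,0,0,0,-0.7,-28,0,0,0,0,-0.7,-28,0,0,0,0,-0.7,-28,0,0,0,0,-0.7,-28,0,0,0,0,-0.7,-28,0,0,0,0,-0.7,-28,0,0,0,0,-0.7,-28,0,0,0,0,-0.2,-14,0,0,0,0,0,0,0,0,0,0])

```text
clock: 30.55
position: [0.5533, 0.0986, 0.1547]
ee_rot: [3.137, -0.16, -0.001]
force: [0.1, 0.2, -0.9]
width: 0.539
gripper_force: 15.0
```

Emit:
carry_out(increments=[0,0,-14,0,0,0,0,0,-8,0,0,0,0,0,-4,0,0,0,0,0,0,0,0,0])

```text
clock: 31.05
position: [0.5532, 0.0998, 0.1282]
ee_rot: [3.138, -0.156, -0.001]
force: [0.2, 0.4, -0.5]
width: 0.536
gripper_force: 15.0
```

Emit:
carry_out(increments=[0,0,-1,0,0,0,0,0,-0.7,0,0,0,0,0,0,0,0,0])

```text
clock: 31.42
position: [0.5536, 0.0995, 0.1272]
ee_rot: [-3.138, 0.157, -0.0]
force: [0.1, -0.4, -2.2]
width: 0.541
gripper_force: 15.0
```

Emit:
carry_out(increments=[0,0,-1,0,0,0,0,0,-0.5,0,0,0,0,0,0,0,0,0])

```text
clock: 31.8
position: [0.5537, 0.0995, 0.1265]
ee_rot: [-3.138, 0.157, -0.001]
force: [-2.7, -1.6, 7.8]
width: 0.538
gripper_force: 15.0
```

Emit:
carry_out(increments=[0,0,0,0,0,0,0,0,0,0,0,0,0,0,0,0,0,0,0,0,0,0,0,0], grip=0)

```text
clock: 32.3
position: [0.5535, 0.0995, 0.1254]
ee_rot: [3.138, -0.157, -0.0]
force: [0.1, -0.2, -0.1]
width: 0.926
gripper_force: 0.0
```

Emit:
carry_out(increments=[0,0,15,0,0,0,0,0,30,0,0,0,0,0,40,0,0,0,0,0,40,0,0,0,-15,20,0,0,0,0,-20,35,0,0,0,0,-20,35,0,0,0,0,-20,35,0,0,0,0,-20,35,0,0,0,0,-20,35,0,0,0,0,0,0,0,0,0,0,0,0,0,0,0,0])

```text
clock: 33.8
position: [0.4389, 0.2941, 0.2512]
ee_rot: [3.138, -0.157, 0.001]
force: [0.2, -0.4, 0.6]
width: 1.007
gripper_force: 0.0
```

```bash
python3 - <<'E'
from h import *
exec(open('meas.py').read().split('for n,c,z')[0].replace('from h import *',''))
# stack check in both views: correlation of dark side bands / circle on top
for n in("top","scene"):
    im=np.array(vision.get_image(n)); b=cv2.resize(im,None,fx=S,fy=S,interpolation=cv2.INTER_CUBIC)
    gr=cv2.GaussianBlur(cv2.cvtColor(b,cv2.COLOR_RGB2GRAY).astype(np.float32),(0,0),4)
    G=np.hypot(cv2.Sobel(gr,5,1,0),cv2.Sobel(gr,5,0,1)); t=np.linspace(0,6.28,180)
    for nm,r,z in(("nar",.025,.138),("mid",.03,.116),("wide",.035,.09)):
        best=max((G[tuple(((to_px(n,np.c_[x+r*np.cos(t),y+r*np.sin(t),np.full(180,z)])+.5)*S).astype(int).T[::-1])].mean(),x,y) for x in np.arange(.542,.567,.001) for y in np.arange(.088,.113,.001))
        print(n,nm,np.round(best,4))
s=readout.observe(); print(s["position"],s["width"],s["clock"])
E
```

```text
top nar [19.6544  0.556   0.101 ]
top mid [24.1058  0.543   0.093 ]
top wide [26.1011  0.55    0.098 ]
scene nar [61.4127  0.554   0.102 ]
scene mid [48.1057  0.554   0.102 ]
scene wide [58.6856  0.554   0.103 ]
[0.43923755 0.29337609 0.25079903] 0.9995321193570758 33.95
```

Scene-view circle fits put all three tins within 1 mm of one axis, and the arm is clear. Handing in.

```bash
python3 -c "
from cell import arm; print(arm.sign_off())"
```

```text
the job is handed in; nothing more can be done
None
```

I handed the job in at about 34 s; it gave no verdict. The battery met a hard stop at the terminal block (I read no separate click). The three tins are stacked widest to narrowest, within about 1 mm of one axis and near the plate's centre, and I never reached for any bystander.

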